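# Open the board-oil bottle's safety cap in the bench clamp

### The arm

A 7-joint arm with a two-finger parallel gripper is mounted at the origin on the work surface. World frame = base frame: x ahead of the robot, y to its left, z up, the work surface at z = 0. Lengths are in m, angles in rad, forces in N, time in s.
With the tool pointing down it reaches from about 0.4 to 0.85 m from the base axis. Payload 10.4 kg.
Tool frame: the origin (TCP) lies midway between the tips of the shut fingers; the grasp point (between the pads) lies 19 mm behind it; z points along the fingers, y is the line along which they close (so a half turn about z gives the same grasp; the last joint's range is limited). The gripper opens to 87 mm and grips with 3 to 60 N. Pads are 19 mm wide; open, the fingers measure 117 mm over their backs; the gripper's body (75 mm by 190 mm) begins 51 mm behind the grasp point.
Start: joints at [-1.139, 0.332, -0.065, 1.46, 0.022, 1.35, -0.088], TCP at [0.275, 0.561, 0.223] pointing down, gripper open.
Joint ranges: [-2.6, 2.6], [-0.5, 2.12], [-1.47, 1.34], [0.16, 2.42], [-1.27, 4.41], [0.06, 2.06], [-2.6, 2.6]. Speed limits (rad/s): [2.22, 2.22, 2.79, 2.79, 3.14, 3.14, 3.14].

### API

Orientations are given as a unit quaternion [x, y, z, w].
In Python, from cell import bot gives the robot as it stands.
- The arm moves only by the tool arm_command, never from a script. Its argument "moves" is text: rows parted by semicolons, each of 7 numbers parted by spaces: the shift along the tool's x, y, z in cm, then the turn, a rotation vector about the tool's x, y, z in rad, then the opening, from 0 (shut) to 1 (fully open). In form: dx dy dz ax ay az claw; .... A call has 1 to 10 rows; each row shifts and turns the commanded pose from where the row before left it, along the tool's axes as they then stand; what a row does not reach is not made up. A row lasts 1/10 s, in which the tool goes at most 50 mm and 8.59 degrees, less where a joint would pass 70% of its speed; a pose out of reach is approached as far as the arm can. A call is refused whole if a number of a shift passes 5 or a number of a turn 0.15, either way. A call with a gripper value outside its range is refused whole. The fingers move at their own pace and stop on an object; the grip force is fixed at half the most. Time passes only in rows, so rows that do not move let the fingers close. It gives the time, the measured TCP pose, the force, the opening and the grip force at its end, in the units of the state.
- bot.observe(): the state, without advancing time (a new reading comes with each control period).
- bot.snapshot(name): name is "scene" or "top" or "wrist"; returns a dict with "image" (480x640x3 uint8, red, green, blue), "camera_matrix" (3x3 intrinsics, pixels), "R" (3x3) and "t" (3): a world point X has camera coordinates R X + t. Camera axes: x right, y down, z forward; pixel columns grow to the right and rows downward; lengths in m; the calibration is good to about 2 mm. A picture is of the moment at which its call begins. There is no depth.
- bot.job_done(): hands the job in; it is judged then, once.
Trained networks look in a picture, given as the dict that the camera call returned (one of the last four; its "shot" number tells which), for a name from the list of things; names that differ only in an ending like _2 or _b are one class to them, and where a whole thing is asked for, a point or a joint stands for the part that bears it (a point fixed in the world has none). Each returns a list of dicts, best first, with "conf" (0 to 1); they miss things now and then, are a little off and sometimes report something else, mostly with a low value. They report only what shows in the picture. A call takes as long as a camera call. They do not tell look-alikes from the thing itself.
- bot.spot_in(name, picture): "bbox" ([left, top, right, bottom] in pixels, round what is visible of it).
- bot.spot_point(name, picture): "centre" ([column, row] in pixels: a listed point, or the origin of a listed thing).
The state is a dict: "clock": time; "joints": joint angles; "joint_velocities": joint speeds; "tau": joint torques, N m; "position": TCP position; "ee_rot": TCP orientation; "ft_force": force on the tool from outside, world axes, zero at the start; "wrist_torque": the same for the moment, N m; "width": finger opening in m; "grip_force": force on a finger pad.
Only numpy, scipy, OpenCV 4.12 (cv2) and the standard library are available. Lean on these libraries where they do the work, as an engineer would, in place of code of your own. Each camera call takes 0.05 s, during which the arm holds its last target. There are 200 camera calls.

### The job

The walnut board is waiting for its oil. Press the red clamp lever down until it snaps and stays down by itself so that the bottle is held, then push the bottle's white safety cap down, twist it about a quarter turn anticlockwise while it is pushed down, and lift it off. Finish while still holding the cap level in the gripper, about 6 cm straight above the open bottle, with the bottle left standing in its clamp and everything else left alone.

Things in the scene. Friction and masses are not known exactly. Their poses are not given: they have to be found in the camera images.
- clamp: Bottle clamp fixed to the table: dark base plate 120 x 250 x 10 mm, two upright steel plates (a V, to 80 mm above the table) at +y, blue lever housing (to 85 mm) at -y, black rubber jaw between. Origin: underside of the base, straight below the bottle's axis; z up. The lever points along this frame's -y. Place and yaw vary (yaw within 0.45 rad).
- lever (a joint): Clamp lever, rad: 0 = up (sprung), grows as its end is pressed down, 0.56 = end stop. Resists with up to about 10 N at the red pad, snaps over a ball detent at 0.36 to 0.45; let go after that it rests latched at about 0.51, let go before it springs up. Hinge along the clamp's x, 88 mm to -y and 72 mm up from the clamp's origin. Pressed, it pushes the rubber jaw against the bottle.
- lever_pad (a point): Centre of the top face of the red pad, 34 x 36 mm, at the end of the lever, 84 mm from the hinge. At the start about 158 mm to -y of the clamp's origin and 121 mm above the table, its top face sloping 0.5 rad down towards the hinge; pressed to the stop about 172 mm and 76 mm, near level.
- bottle: Amber bottle with a paper label, 0.3 to 0.6 kg, body 72 mm diameter and 100 mm tall, narrowing to a 24 mm neck; 155 mm tall without the cap. Loose, stands upright on the clamp's base (10 mm above the table) between V and jaw. Origin: centre of its underside, z up its axis. Its yaw varies.
- bottle_rim (a point): Centre of the bottle's mouth, 155 mm up its axis (165 mm above the table).
- cap: White push-and-turn cap, 70 g, 37 mm tall: ribbed round grip 49 mm diameter from 10 to 37 mm above its underside; below it a skirt 60 mm diameter, 10 mm tall, whose top is a 5.5 mm wide shoulder that fingertips can press on. A red line on top marks its +x. Origin: centre of its underside, z up; locked it is 18 mm below the bottle's rim (147 mm above the table).
- bowl: Blue ceramic dipping bowl, 100 mm diameter, 40 mm tall, on the middle tier of the three-tier stainless rack (270 x 200 x 330 mm, fixed at the table's right side). Leave alone.
- jar: Closed glass jar, 76 mm diameter, 95 mm tall, on the rack's top tier. Leave alone.
- scraper: Orange plastic scraper, 160 mm long, on the rack's lowest tier. Leave alone.
- brush: Oil brush lying on the table, left of the clamp. Leave alone.
- sander: Cork sanding block 100 x 60 x 28 mm on the table, left of the clamp. Leave alone.
- tin: Round tin with a green label, 72 mm diameter, 70 mm tall, on the table, left of the clamp. Leave alone.
- cap_top (a point): Centre of the cap's top, 184 mm above the table when locked. A spring resists pressing: 8 N at first, 13 N fully down at 7 mm. Pressed less than 4 mm the cap is locked both ways; kept pressed further it turns anticlockwise seen from above (not clockwise), and once turned between 45 and 130 degrees it lifts straight off.
There are look-alikes about, which are no part of the job. There is more than one size of the cap; the one meant has the size given above.

How it is judged:
By the outcome, as a careful person would: the job done as asked, in the order asked, and still so for the second after the job is handed in, while the arm keeps its last pose, push and grip.
It also fails if it takes over 53 s, if anything falls off the work surface, if the arm or the gripper's body presses on something with over 40 N, if the wrist force passes 120 N, or if a joint passes its speed limit or range.

## Working session

There is one attempt and no reset: what is moved stays moved. The work goes in short steps, Python scripts to look and compute and a tool call to move; the robot and the scene stay as the last step left them, time stands still between calls to the robot, and variables do not carry over. Pictures are saved under pics/ and viewed, at most 10 in all, crops included, and the job is handed in when it is done.

Besides the shell and the picture viewer there is one more tool, called after "Emit:" as name(argument=value, ...), one argument or row to a line, values as JSON. arm_command: Moves the arm, as the interface text tells. Its arguments: {"type":"object","properties":{"moves":{"type":"string"}},"required":["moves"]}

```bash
mkdir -p pics; ls
cat > h.py <<'E'
import numpy as np, cv2
from cell import bot
from scipy.spatial.transform import Rotation as Ro
def ray(p,s):
    K,R,t=map(np.array,(s["camera_matrix"],s["R"],s["t"]))
    d=R.T@np.linalg.solve(K,[p[0],p[1],1.]); return -R.T@t, d/np.linalg.norm(d)
def atz(p,s,z):
    c,d=ray(p,s); return c+d*(z-c[2])/d[2]
def proj(X,s):
    K,R,t=map(np.array,(s["camera_matrix"],s["R"],s["t"]))
    q=K@(R@np.array(X)+t); return q[:2]/q[2]
def save(s,n): cv2.imwrite(f"pics/{n}.png",cv2.cvtColor(s["image"],cv2.COLOR_RGB2BGR))
E
python3 - <<'E'
from h import *
Z=dict(lever_pad=.121,bottle_rim=.165,cap_top=.184,clamp=0,bottle=.01,cap=.147)
for n in("scene","top"):
    s=bot.snapshot(n); save(s,n)
    print(n,"cam",ray((320,240),s)[0].round(3))
    for k,z in Z.items():
        for r in bot.spot_point(k,s)[:4]: print(k,r["conf"],np.round(r["centre"]),atz(r["centre"],s,z).round(3))
o=bot.observe(); print({k:np.round(v,3) for k,v in o.items()})
E
```

```text
pics
scene cam [ 1.251 -0.043  1.268]
lever_pad 0.82 [352. 261.] [0.55  0.036 0.121]
bottle_rim 0.66 [417. 273.] [0.607 0.189 0.165]
cap_top 0.97 [420. 267.] [0.601 0.192 0.184]
cap_top 0.59 [374. 232.] [0.503 0.089 0.184]
clamp 0.88 [407. 303.] [0.605 0.19  0.   ]
clamp 0.41 [485. 287.] [0.551 0.405 0.   ]
cap 0.76 [373. 239.] [0.501 0.089 0.147]
cap 0.63 [418. 237.] [0.492 0.203 0.147]
cap 0.55 [417. 275.] [0.603 0.192 0.147]
top cam [ 0.309 -0.055  1.393]
lever_pad 0.74 [291. 242.] [0.556 0.037 0.121]
bottle_rim 0.94 [237. 219.] [0.602 0.183 0.165]
bottle_rim 0.2 [505. 256.] [ 0.547 -0.533  0.165]
cap_top 0.82 [219. 300.] [0.383 0.205 0.184]
cap_top 0.77 [230. 215.] [0.607 0.199 0.184]
cap_top 0.71 [264. 298.] [0.394 0.091 0.184]
clamp 0.74 [246. 232.] [0.601 0.183 0.   ]
clamp 0.6 [489. 256.] [ 0.574 -0.55   0.   ]
bottle 0.68 [243. 236.] [0.588 0.19  0.01 ]
cap 0.96 [223. 300.] [0.387 0.201 0.147]
cap 0.94 [234. 223.] [0.595 0.194 0.147]
cap 0.75 [265. 301.] [0.39  0.09  0.147]
cap 0.31 [169. 245.] [0.522 0.361 0.147]
{'clock': np.float64(0.7), 'joints': array([-1.139,  0.332, -0.065,  1.46 ,  0.022,  1.35 , -0.088]), 'joint_velocities': array([-0.   ,  0.002, -0.001, -0.   ,  0.001,  0.001, -0.   ]), 'tau': array([-1.0000e-03, -6.2289e+01,  2.3000e-02, -3.9008e+01, -6.1000e-02,
        3.1000e-02,  0.0000e+00]), 'position': array([0.275, 0.562, 0.223]), 'ee_rot': array([0.225, 0.974, 0.   , 0.   ]), 'ft_force': array([-0.236, -0.839,  0.072]), 'wrist_torque': array([-0.013, -0.012,  0.06 ]), 'grip_force': np.float64(0.0), 'width': np.float64(0.087)}
```

View pics/scene.png

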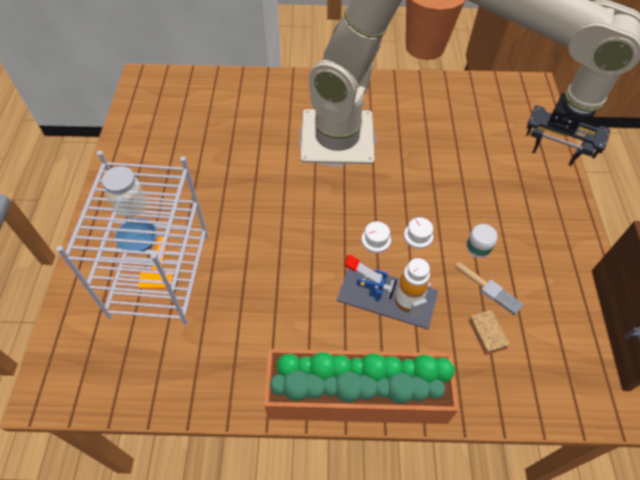

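View pics/top.png

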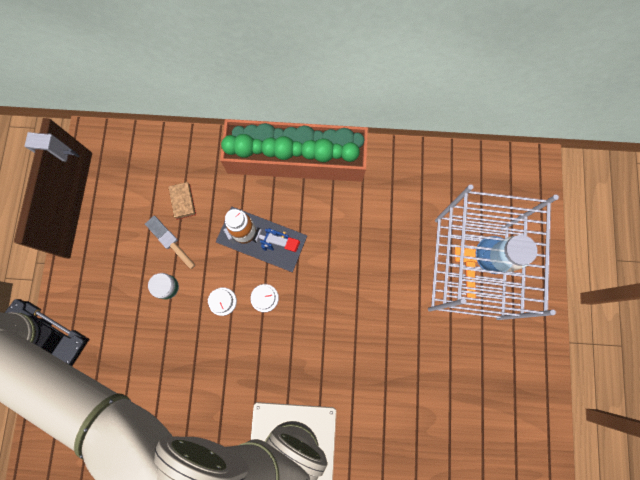

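The bottle with its cap is in the clamp near (417,270) in the scene view, with the red pad at (352,262). The two loose caps at (376,235) and (419,232) are look-alikes. Measured heights and distances agree with the given sizes, and clamp yaw comes out at about -0.31. I'll turn the tool first.

Emit:
arm_command(
  moves="0 0 0 0 0 0.143 0;0 0 0 0 0 0.143 0;0 0 0 0 0 0.143 0;0 0 0 0 0 0.143 0;0 0 0 0 0 0.143 0;0 0 0 0 0 0.143 0;0 0 0 0 0 0.143 0;0 0 0 0 0 0.143 0;0 0 0 0 0 0.143 0;0 0 0 0 0 0.143 0",
)

```text
clock: 1.7
position: [0.2745, 0.5615, 0.2226]
ee_rot: [0.811, 0.585, 0.0, -0.0]
ft_force: [-0.7, -1.0, 0.4]
width: 0.0149
grip_force: 0.0
```

Emit:
arm_command(
  moves="-3.2 3.4 0 0 0 0 0;-3.2 3.4 0 0 0 0 0;-3.2 3.4 0 0 0 0 0;-3.2 3.4 0 0 0 0 0;-3.2 3.4 0 0 0 0 0;-3.2 3.4 0 0 0 0 0;-3.2 3.4 0 0 0 0 0;-3.2 3.4 0 0 0 0 0;-3.2 3.4 0 0 0 0 0;-3.2 3.4 0 0 0 0 0",
)

```text
clock: 2.7
position: [0.4997, 0.1504, 0.2229]
ee_rot: [0.809, 0.588, 0.0, -0.0]
ft_force: [1.3, 1.2, -0.0]
width: 0.0005
grip_force: 0.0
```

Run:
```python
from h import *
s=bot.snapshot("wrist"); save(s,"w1")
o=bot.observe(); print(o["position"],o["joints"].round(2) if hasattr(o["joints"],'round') else o["joints"])
for k,z in dict(lever_pad=.121,cap_top=.184,cap=.147,clamp=0,bottle_rim=.165).items():
    for r in bot.spot_point(k,s)[:3]: print(k,r["conf"],np.round(r["centre"]),atz(r["centre"],s,z).round(3))
```

```text
[0.5030667  0.1420788  0.22321263] [-0.79  0.1   0.46  1.75 -0.04  1.3  -0.65]
lever_pad 0.16 [408. 140.] [0.577 0.198 0.121]
cap_top 0.91 [481. 150.] [0.601 0.187 0.184]
cap_top 0.89 [246. 281.] [0.454 0.156 0.184]
cap_top 0.88 [180. 167.] [0.445 0.229 0.184]
cap 0.96 [458. 144.] [0.601 0.189 0.147]
cap 0.86 [256. 262.] [0.453 0.154 0.147]
cap 0.73 [482. 150.] [0.615 0.18  0.147]
```

Emit:
arm_command(
  moves="-3 2.8 0 0 0 0 0;-2.8 2.7 0 0 0 0 0;-2.7 2.6 0 0 0 0 0;0 0 0 0 0 0 0;0 0 0 0 0 0 0",
)

```text
clock: 3.5
position: [0.5497, 0.0472, 0.2223]
ee_rot: [0.809, 0.588, -0.0, -0.0]
ft_force: [-0.2, 0.3, -1.4]
width: 0.0005
grip_force: 0.0
```

Run:
```python
from h import *
o=bot.observe(); print(np.round(o["position"],4),o["ft_force"])
ps=[]
for n in("wrist","scene","top"):
    s=bot.snapshot(n); save(s,n+"2"); print(n,proj([.553,.036,.121],s).round())
    for k,z in dict(lever_pad=.121,cap_top=.184,cap=.147,clamp=0).items():
        for r in bot.spot_point(k,s)[:3]: print(k,r["conf"],np.round(r["centre"]),atz(r["centre"],s,z).round(3))
```

```text
[0.5497 0.0472 0.2223] [-0.19738529  0.26494639 -1.3608269 ]
wrist [331. 248.]
lever_pad 0.61 [330. 244.] [0.553 0.04  0.121]
cap_top 0.9 [152. 198.] [0.473 0.115 0.184]
cap_top 0.7 [73. 66.] [0.464 0.188 0.184]
cap 0.84 [176. 190.] [0.471 0.114 0.147]
cap 0.66 [107.  72.] [0.462 0.19  0.147]
scene [352. 262.]
lever_pad 0.71 [354. 258.] [0.544 0.043 0.121]
lever_pad 0.2 [416. 268.] [0.566 0.197 0.121]
cap_top 0.96 [374. 230.] [0.497 0.087 0.184]
cap_top 0.9 [421. 267.] [0.601 0.196 0.184]
cap_top 0.66 [420. 226.] [0.483 0.204 0.184]
cap 0.86 [418. 236.] [0.49  0.205 0.147]
cap 0.73 [375. 237.] [0.495 0.093 0.147]
cap 0.66 [417. 275.] [0.602 0.193 0.147]
clamp 0.68 [408. 304.] [0.606 0.193 0.   ]
top [291. 243.]
cap_top 0.85 [235. 215.] [0.607 0.186 0.184]
cap 0.56 [223. 299.] [0.388 0.203 0.147]
cap 0.53 [235. 223.] [0.596 0.191 0.147]
clamp 0.58 [245. 236.] [0.591 0.186 0.   ]
```

View pics/wrist2.png

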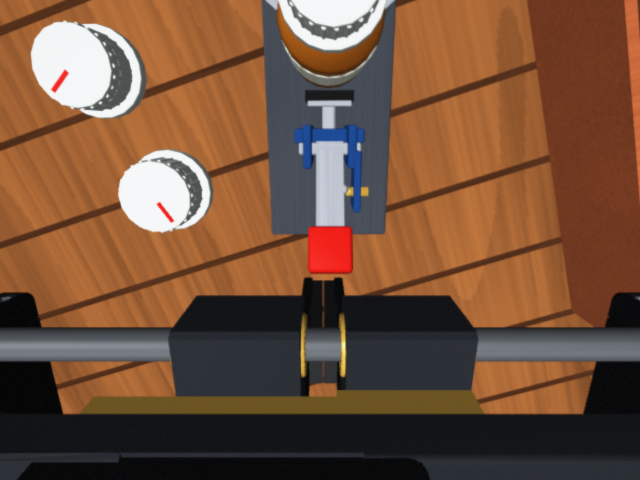

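The red pad is at (330,250) in the wrist view and the lever is aligned with the tool. I'll press it along its arc.

Emit:
arm_command(
  moves="-0.4 0.3 4 0 0 0 0;-0.5 0.3 4.3 0 0 0 0;0 0 0.9 0 0 0 0;-0.3 0 0.9 0 0 0 0;-0.3 0 0.9 0 0 0 0;-0.2 0 0.8 0 0 0 0;-0.2 0 0.8 0 0 0 0;-0.1 0 0.8 0 0 0 0;0 0 0 0 0 0 0",
)

```text
clock: 5.15
position: [0.5492, 0.0253, 0.0881]
ee_rot: [0.809, 0.588, -0.0, -0.0]
ft_force: [0.1, -0.0, 0.4]
width: 0.0004
grip_force: 0.0
```

Emit:
arm_command(
  moves="0 0 0.5 0 0 0 0;0 0 0.4 0 0 0 0;0 0 0.3 0 0 0 0;0 0 0 0 0 0 0",
)

```text
clock: 5.55
position: [0.5498, 0.0253, 0.0768]
ee_rot: [0.809, 0.588, 0.0, 0.0]
ft_force: [-1.9, -1.7, 5.9]
width: 0.0005
grip_force: 2.7
```

Run:
```python
from h import *
s=bot.snapshot("wrist"); save(s,"w3")
```

```text
(no output)
```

View pics/w3.png

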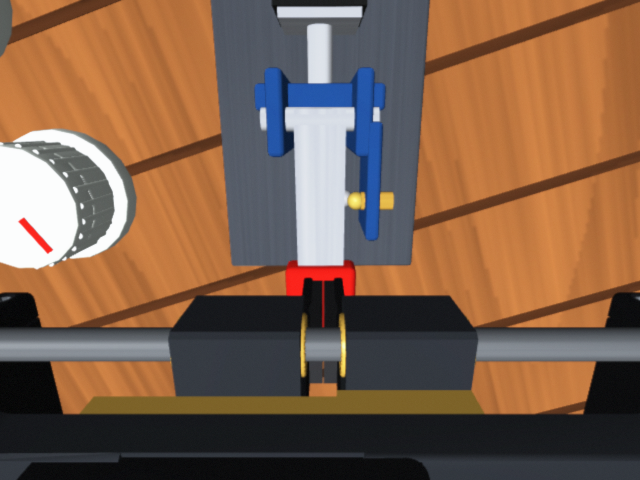

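The fingertips are on the red pad at (320,275) and the lever looks nearly level. I'll push a little more, lift, and go over to the cap.

Emit:
arm_command(
  moves="0 0 0.3 0 0 0 0;0 0 0.2 0 0 0 0;0 0 0 0 0 0 0",
)

```text
clock: 5.9
position: [0.5502, 0.0252, 0.0745]
ee_rot: [0.809, 0.588, 0.001, -0.0]
ft_force: [-14.8, -2.3, 35.7]
width: 0.0003
grip_force: 18.3
```

Emit:
arm_command(
  moves="0 0 -3 0 0 0 0;0 0 -4.5 0 0 0 0;0 0 -4.5 0 0 0 0;0 0 -4 0 0 0 1;4 0 -1 0 0 0 1;3 0 0 0 0 0 1;0 0 0 0 0 0 1;0 0 0 0 0 0 1",
)

```text
clock: 6.7
position: [0.5708, 0.0925, 0.2409]
ee_rot: [0.809, 0.588, -0.001, -0.0]
ft_force: [0.0, 0.2, -0.0]
width: 0.0326
grip_force: 0.0
```

Run:
```python
from h import *
o=bot.observe(); print(np.round(o["position"],4),o["ft_force"],np.round(o["joints"],2))
for n in("scene","wrist"):
    s=bot.snapshot(n); save(s,n[0]+"4")
    for k,z in dict(lever_pad=.081,cap_top=.184,cap=.147).items():
        for r in bot.spot_point(k,s)[:3]: print(k,r["conf"],np.round(r["centre"]),atz(r["centre"],s,z).round(3))
```

```text
[0.5708 0.0925 0.2409] [ 0.02845721  0.18908516 -0.04474735] [-0.69  0.23  0.53  1.59 -0.12  1.36 -0.45]
lever_pad 0.75 [346. 265.] [0.539 0.025 0.081]
cap_top 0.64 [420. 265.] [0.597 0.194 0.184]
cap_top 0.58 [420. 227.] [0.485 0.204 0.184]
cap 0.95 [418. 239.] [0.496 0.204 0.147]
cap 0.56 [416. 274.] [0.601 0.19  0.147]
lever_pad 0.96 [321. 290.] [0.547 0.023 0.081]
cap_top 0.92 [ 86. 127.] [0.467 0.207 0.184]
cap_top 0.88 [323.  84.] [0.603 0.187 0.184]
cap_top 0.85 [163. 242.] [0.479 0.131 0.184]
cap 0.81 [118. 126.] [0.466 0.208 0.147]
cap 0.79 [181. 224.] [0.478 0.133 0.147]
```

View pics/w4.png

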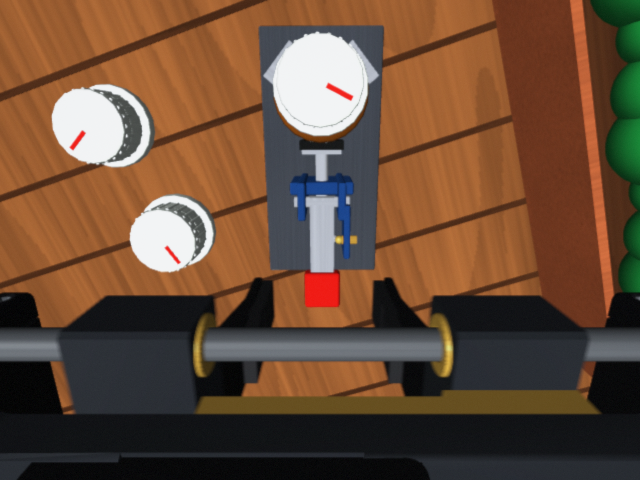

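The lever stayed down with its pad at (321,290), and the cap top is at (321,84). I'll close in halfway and measure the cap again.

Emit:
arm_command(
  moves="3 0 0 0 0 0 1;2.5 0 0 0 0 0 1;0 0 0 0 0 0 1;0 0 0 0 0 0 1",
)

```text
clock: 7.5
position: [0.5879, 0.1443, 0.2413]
ee_rot: [0.809, 0.588, -0.0, 0.0]
ft_force: [0.8, -1.3, -0.9]
width: 0.0862
grip_force: 0.0
```

Run:
```python
from h import *
o=bot.observe(); p=np.array(o["position"]); print(p.round(4),o["width"])
s=bot.snapshot("wrist"); save(s,"w5"); R=Ro.from_quat(o["ee_rot"])
for k,z in dict(cap_top=.184,cap=.147,lever_pad=.081).items():
    for r in bot.spot_point(k,s)[:1]+bot.spot_point(k,s)[1:3]:
        X=atz(r["centre"],s,z); print(k,r["conf"],np.round(r["centre"]),X.round(4),"tool",R.inv().apply(X-p).round(4))
g=s["image"].astype(int); m=((g.min(2)>215)&(g.max(2)-g.min(2)<30)).astype(np.uint8)
n,l,st,c=cv2.connectedComponentsWithStats(m)
for i in range(1,n):
    if st[i,4]>1500:
        cs,_=cv2.findContours((l==i).astype(np.uint8),0,1); (x,y),(a,b),_2=cv2.fitEllipse(max(cs,key=len)); X=atz((x,y),s,.184)
        X1=atz((x-max(a,b)/2,y),s,.184);print(st[i],x,y,a,b,X.round(4),2*np.linalg.norm(X-X1),"tool",R.inv().apply(X-p).round(4))
```

```text
[0.5879 0.1443 0.2413] 0.08618433042947296
cap_top 0.86 [321. 185.] [0.601  0.1873 0.184 ] tool [ 0.045  -0.0009  0.0572]
cap_top 0.83 [100. 186.] [0.4756 0.2277 0.184 ] tool [ 0.0447 -0.1326  0.0573]
cap_top 0.58 [170. 292.] [0.4858 0.1515 0.184 ] tool [-0.0246 -0.0994  0.0573]
cap 0.87 [321. 175.] [0.6011 0.1886 0.147 ] tool [ 0.0462 -0.0011  0.0942]
cap 0.72 [127. 180.] [0.4721 0.2271 0.147 ] tool [ 0.0431 -0.1357  0.0943]
cap 0.63 [187. 275.] [0.4824 0.149  0.147 ] tool [-0.028  -0.1018  0.0943]
[ 278  132   87   92 5918] 321.055419921875 176.5088348388672 86.301025390625 89.7164535522461 [0.6027 0.1921 0.184 ] 0.05317468855548024 tool [ 0.05   -0.0007  0.0572]
[  65  153   68   68 3401] 98.49777221679688 186.16790771484375 60.201995849609375 72.30364990234375 [0.4744 0.2277 0.184 ] 0.043236144121302326 tool [ 0.0443 -0.1337  0.0573]
[ 138  246   78   74 2917] 173.4226531982422 280.8844909667969 57.38359069824219 77.97102355957031 [0.4912 0.1577 0.184 ] 0.05038054886262961 tool [-0.017  -0.0962  0.0573]
```

View pics/w5.png

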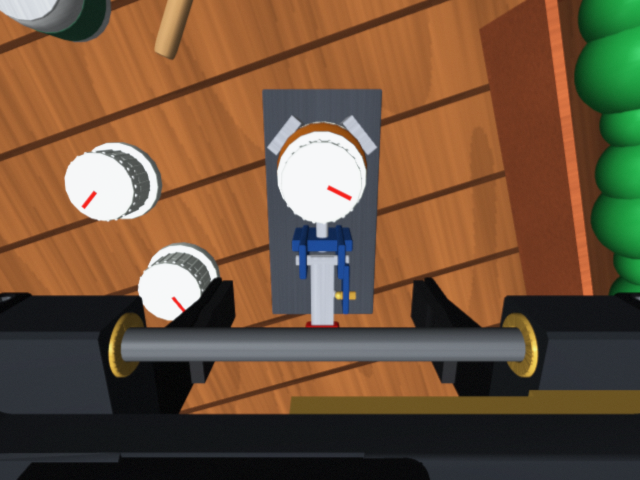

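The cap top centre is at about (321,183), so it is 4.6 cm ahead in tool x and well centred. I'll move over it, go down and close.

Emit:
arm_command(
  moves="2.3 -0.1 0 0 0 0 1;2.3 0 0 0 0 0 1;0 0 0 0 0 0 1;0 0 3 0 0 0 1;0 0 3 0 0 0 1;0 0 2 0 0 0 1;0 0 0 0 0 0 1;0 0 0 0 0 0 1",
)

```text
clock: 8.65
position: [0.6015, 0.1878, 0.1623]
ee_rot: [0.809, 0.588, 0.0, 0.0]
ft_force: [0.9, 0.7, 0.3]
width: 0.0871
grip_force: 0.0
```

Emit:
arm_command(
  moves="0 0 0 0 0 0 0;0 0 0 0 0 0 0;0 0 0 0 0 0 0;0 0 0 0 0 0 0;0 0 0 0 0 0 0;0 0 0 0 0 0 0;0 0 0 0 0 0 0;0 0 0 0 0 0 0",
)

```text
clock: 9.45
position: [0.6012, 0.1884, 0.1616]
ee_rot: [0.809, 0.588, 0.0, -0.0]
ft_force: [-1.3, -0.4, 1.4]
width: 0.0485
grip_force: 30.0
```

Emit:
arm_command(
  moves="0 0 0.3 0 0 0 0;0 0 0.2 0 0 0 0;0 0 0.2 0 0 0 0;0 0 0 0 0 0 0",
)

```text
clock: 9.85
position: [0.6015, 0.1885, 0.1555]
ee_rot: [0.809, 0.588, 0.001, -0.0]
ft_force: [-4.3, -1.1, 10.2]
width: 0.0485
grip_force: 30.0
```

Emit:
arm_command(
  moves="0 0 0.2 0 0 0 0;0 0 0 0 0 0 0",
)

```text
clock: 10.05
position: [0.6016, 0.1885, 0.1544]
ee_rot: [0.809, 0.588, 0.001, -0.0]
ft_force: [-6.5, -1.4, 14.5]
width: 0.0484
grip_force: 30.0
```

Emit:
arm_command(
  moves="0 0 0.15 0 0 0 0;0 0 0 0 0 0 0",
)

```text
clock: 10.25
position: [0.6017, 0.1886, 0.1543]
ee_rot: [0.809, 0.588, 0.001, -0.0]
ft_force: [-11.6, -3.7, 24.3]
width: 0.0481
grip_force: 30.0
```

Emit:
arm_command(
  moves="0 0 0.15 0 0 0 0;0 0 0 0 0 0 0",
)

```text
clock: 10.45
position: [0.6018, 0.1887, 0.1541]
ee_rot: [0.809, 0.588, 0.002, -0.001]
ft_force: [-16.0, -3.5, 35.3]
width: 0.0489
grip_force: 30.0
```

The cap has bottomed out. I'll ease off a little and turn.

Emit:
arm_command(
  moves="0 0 -0.1 0 0 -0.1 0;0 0 0 0 0 -0.13 0;0 0 0 0 0 -0.13 0;0 0 0 0 0 -0.13 0;0 0 0 0 0 -0.13 0;0 0 0 0 0 -0.13 0",
)

```text
clock: 11.05
position: [0.6035, 0.1901, 0.1543]
ee_rot: [0.535, 0.845, 0.003, 0.002]
ft_force: [-1.4, 1.7, 19.9]
width: 0.0487
grip_force: 30.0
```

Emit:
arm_command(
  moves="0 0 0 0 0 -0.13 0;0 0 0 0 0 -0.13 0;0 0 0 0 0 -0.13 0;0 0 0 0 0 -0.13 0;0 0 0 0 0 -0.13 0;0 0 0 0 0 -0.1 0;0 0 0 0 0 0 0;0 0 0 0 0 0 0",
)

```text
clock: 11.85
position: [0.6035, 0.1899, 0.1543]
ee_rot: [0.191, 0.982, 0.002, 0.003]
ft_force: [-2.0, 1.9, 19.8]
width: 0.0486
grip_force: 30.0
```

Run:
```python
from h import *
o=bot.observe(); print({k:np.round(o[k],3) for k in("position","ee_rot","ft_force","wrist_torque","joints")})
s=bot.snapshot("top"); save(s,"t6")
w=bot.snapshot("wrist")["image"]
c=np.hstack([cv2.resize(s["image"][170:290,180:340],(480,360)),cv2.resize(w,(320,240))[0:240] if 0 else cv2.copyMakeBorder(cv2.resize(w,(320,240)),0,120,0,0,0)])
cv2.imwrite("pics/c6.png",c[:,:,::-1])
```

```text
{'position': array([0.603, 0.19 , 0.154]), 'ee_rot': array([0.191, 0.982, 0.002, 0.003]), 'ft_force': array([-2.034,  1.863, 19.826]), 'wrist_torque': array([0.377, 0.368, 0.009]), 'joints': array([-0.546,  0.387,  0.218,  1.547, -0.089,  1.211,  0.874])}
```

View pics/c6.png

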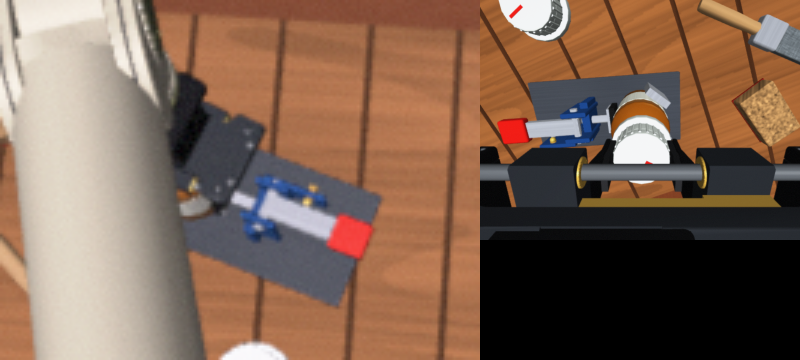

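The red line turned with the gripper by about 86° and the lever is still latched at (510,130). I'll lift gently.

Emit:
arm_command(
  moves="0 0 -0.3 0 0 0 0;0 0 -0.4 0 0 0 0;0 0 -0.4 0 0 0 0;0 0 -0.5 0 0 0 0;0 0 -0.5 0 0 0 0;0 0 0 0 0 0 0",
)

```text
clock: 12.55
position: [0.6013, 0.1882, 0.1718]
ee_rot: [0.191, 0.982, -0.0, 0.0]
ft_force: [-0.5, -0.3, -1.1]
width: 0.0485
grip_force: 30.0
```

Emit:
arm_command(
  moves="0 0 -1 0 0 0 0;0 0 -1.5 0 0 0 0;0 0 -1.5 0 0 0 0;-0.1 0.2 -1.5 0 0 0 0;0 0 -1 0 0 0 0;0 0 -0.3 0 0 0 0;0 0 0 0 0 0 0;0 0 0 0 0 0 0;0 0 0 0 0 0 0",
)

```text
clock: 13.45
position: [0.6026, 0.1897, 0.2388]
ee_rot: [0.191, 0.982, -0.0, -0.001]
ft_force: [-0.2, -0.5, -1.5]
width: 0.0482
grip_force: 30.0
```

Run:
```python
from h import *
o=bot.observe(); print({k:np.round(o[k],4) for k in("position","ee_rot","ft_force","width","clock")})
w=bot.snapshot("wrist"); s=bot.snapshot("scene")
for q in(w,s):
  for k,z in dict(bottle_rim=.165,cap=.225,cap_top=.262,lever_pad=.081).items():
    for r in bot.spot_point(k,q)[:2]: print(k,r["conf"],np.round(r["centre"]),atz(r["centre"],q,z).round(3))
c=np.hstack([cv2.resize(s["image"][180:330,320:480],(384,360)),cv2.copyMakeBorder(cv2.resize(w["image"],(400,300)),0,60,0,0,0)])
cv2.imwrite("pics/c7.png",c[:,:,::-1])
```

```text
{'position': array([0.6026, 0.1897, 0.2388]), 'ee_rot': array([ 1.912e-01,  9.816e-01, -3.000e-04, -5.000e-04]), 'ft_force': array([-0.1792, -0.4501, -1.5186]), 'width': np.float64(0.0482), 'clock': np.float64(13.45)}
cap 0.8 [324. 284.] [0.601 0.189 0.225]
cap 0.68 [177.  50.] [0.476 0.172 0.225]
cap_top 0.61 [322. 320.] [0.601 0.189 0.262]
cap_top 0.56 [152.  38.] [0.48  0.176 0.262]
lever_pad 0.55 [129. 229.] [0.545 0.023 0.081]
bottle_rim 0.63 [418. 271.] [0.601 0.193 0.165]
cap 0.81 [424. 261.] [0.61  0.196 0.225]
cap 0.67 [376. 240.] [0.557 0.086 0.225]
cap_top 0.96 [374. 231.] [0.556 0.078 0.262]
cap_top 0.94 [427. 248.] [0.599 0.196 0.262]
lever_pad 0.87 [347. 267.] [0.546 0.027 0.081]
```

View pics/c7.png

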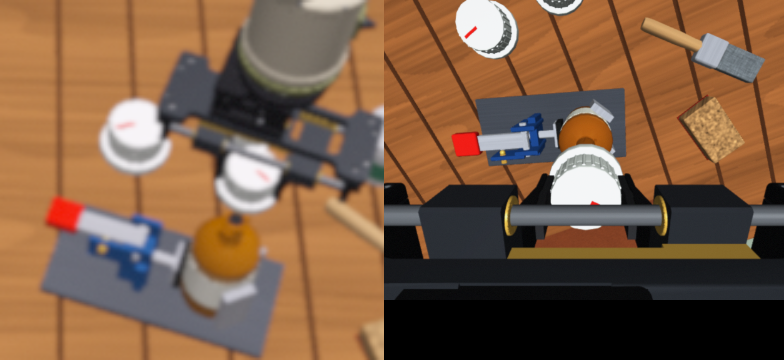

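The cap is level in the gripper, directly above the open bottle. The bottle stands in the latched clamp.

```bash
python3 -c "
from cell import bot
print(bot.job_done())"
```

```text
the job is handed in; nothing more can be done
None
```

I handed the job in at about 13.5 s: the clamp lever is latched, and the cap is off and held level about 6 cm above the open bottle, which still stands in its clamp (no verdict was returned).

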